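# Compress a test spring to the set mark and hold it

## Robot

A 7-joint arm with a two-finger parallel gripper is mounted at the origin on a cart in front of the work surface, level with it; the furniture and walls round the work are solid. World frame = base frame: x ahead of the robot, y to its left, z up, the work surface at z = 0. Lengths are in m, angles in rad, forces in N, time in s.
With the tool pointing down it reaches from about 0.425 to 0.925 m from the base axis. Payload 6.8 kg.
Tool frame: the origin (TCP) lies on the centre line of the jaws, within the pads' length; the fingertips stand 8 mm ahead of it and the grasp point (between the pads) lies 11 mm behind it (r.finger_overhang is the distance from the TCP to the fingertips, in m); x points along the fingers, z is the direction in which the jaws open and shut, and the axes are right-handed (so a half turn about x gives the same grasp; the last joint's range is limited). The gripper opens to 85 mm and grips with 20 to 120 N. Pads are 22 mm wide; open, the fingers measure 114 mm over their backs; the gripper's body (76 mm by 85 mm) begins 54 mm behind the grasp point. The pads swing forward as they close: fully open they stand 13 mm farther back than shut.
Start: joints at [1.024, 0.477, 0.022, 1.555, -0.011, 1.109, -0.083], TCP at [0.287, -0.611, 0.239] pointing down, gripper open.
Joint ranges: [-2.96, 2.96], [-0.34, 2.1], [-1.41, 1.46], [0.24, 2.44], [-1.37, 4.51], [0.17, 1.92], [-2.96, 2.96]. Speed limits (rad/s): [2.39, 2.39, 3.14, 3.14, 3.14, 3.14, 3.14].

## Interface

Orientations are given as a rotation vector (axis times angle).
In Python, from bench import r gives the robot as it stands. The module is installed in compiled form; this text tells all that it offers.
- The arm moves only by the tool play_rows, never from a script. Its argument "plan" is a list of rows, each a list of 5 numbers: the opening, from -1 (shut) to 1 (fully open), then the shift along the world's x, y, z in m, then the turn about the world's z in rad. A call has 1 to 10 rows; each row is the pose to reach, as a shift and turn from the pose commanded when the call began; what a row does not reach only later rows make up. A row lasts 1/10 s, in which the tool goes at most 50 mm and 8.59 degrees, less where a joint would pass 70% of its speed; a pose out of reach is approached as far as the arm can. A call with a gripper value outside its range is refused whole. The fingers move at their own pace and stop on an object; "force" is the grip in N (left out, the last holds). Time passes only in rows, so rows that repeat a pose let the fingers close. It gives the time, the measured TCP pose, the force and the opening at its end, in the units of the state.
- r.get_obs(): the state, without advancing time (a new reading comes with each control period).
- r.grab_frame(name): name is "side" or "top" or "wrist"; returns a dict with "pixels" (400x640x3 uint8, blue, green, red), "z_map" (400x640 float32, m along the optical axis (not along the pixel's ray), 0 where there is no reading), "vfov" (degrees; the focal length in pixels is half the picture's height over the tangent of half this angle, whatever the lens; pixels are square), "cx", "cy" (the principal point, pixels), "R" (3x3) and "t" (3): a world point X has camera coordinates R X + t; the wrist camera has in their place "tool_from_camera" (4x4, takes a point from camera to tool coordinates, whose origin is the TCP and whose axes are the tool frame's). Camera axes: x right, y down, z forward; pixel columns grow to the right and rows downward; lengths in m; the calibration is good to about 2 mm. A picture is of the moment at which its call begins: read the wrist's pose just before it.
- r.hand_in(): hands the job in, once; it reports no verdict.
Trained networks look in a picture, given as the dict that the camera call returned (one of the last four; its "shot" number tells which), for a name from the list of things; names that differ only in an ending like _2 or _b are one class to them, and where a whole thing is asked for, a point or a joint stands for the part that bears it (a point fixed in the world has none). Each returns a list of dicts, best first, with "conf" (0 to 1); they miss things now and then, are a little off and sometimes report something else, mostly with a low value. They report only what shows in the picture. A call takes as long as a camera call.
- r.outline_of(picture, label): "mask" (400x640 bool, what is visible of it) and "bbox" ([left, top, right, bottom] as shares, 0 to 1, of the picture: columns of its width, rows of its height, round what is visible of it).
- r.pinpoint(picture, label): "position" ([column, row] as shares, 0 to 1, of the picture: columns of its width, rows of its height: a listed point, or the origin of a listed thing).
The state is a dict: "clock": time; "joints": joint angles; "qvel": joint speeds; "tau": joint torques, N m; "tcp_pos": TCP position; "orientation": TCP orientation; "contact_force": force on the tool from outside, world axes, zero at the start; "moment": the same for the moment, N m; "grip_width": finger opening in m.
Only numpy, scipy, OpenCV 4.12 (cv2) and the standard library are available. Lean on these libraries where they do the work, as an engineer would, in place of code of your own. Each camera call takes 0.05 s, during which the arm holds its last target.

## Task

Get the spring tester ready and take the spring to its test length: first push the open spring drawer in the tester's side (not the cabinet behind it) home until it clicks in and sits fully shut, then pull the upright black handle of the spring-return drawbar straight out until its pointer stands level with the tip of the index clamped on the scale rail. Finish while still gripping the handle and holding the pointer steady at the index, so the reading can be taken; do not shift the index or the loose parts lying around.

Things in the scene. Friction and masses are not known exactly. Their poses are not given: they have to be found in the camera images.
- tester: The spring tester, bolted down: a grey box housing on a dark base plate. Origin at the centre of the housing, on the table top (z = 0). Its x axis points from the handle end into the housing (away from the robot when unturned), y towards the drawer side, z up; it may be turned by up to about 0.3 rad. Housing 130 (x) x 92 (y) mm, top 103 mm above the table, without the drawer. A base plate 8 mm thick runs on from the housing to x = -210 mm, y -110 to +40 mm.
- drawer (a joint): How far the spring drawer is open, m: 0 fully home, up to 0.08; it slides along the tester's +y to open and -y to close. About 1.2 N of friction; for the last 10 mm it has to be pushed over a spring-ball detent (about 6 to 10 N), which then draws it in over the last 4 mm to its stop at 0 and keeps it there.
- drawer_front (a point): Centre of the outer face of the drawer's flat steel front panel, 62 mm above the table; axes as the tester's, so the face looks along the tester's +y. The panel is 130 mm wide (x), from 26 to 98 mm above the table, 8 mm thick; it moves with the drawer. The panel's edges line up with the housing's when home. Behind it is the tray with a coil spring fixed in it.
- drawbar (a joint): How far the drawbar is pulled out, m: 0 at rest, end stop 0.085; it slides along the tester's -x. A return spring pulls it back with about 4 N at rest, rising by 1.3 N for every 10 mm (about 8 N at 30 mm, 11 N at 52 mm). The tester's own friction does not hold it: it springs back when let go.
- paddle_grip (a point): Grip point of the drawbar's handle, a black upright paddle: 12 mm thick along the tester's x, 36 mm wide along y, its top 116 mm above the table; this point lies at mid thickness and width, 98 mm above the table (18 mm below the top). Axes as the tester's. At rest the paddle stands 49 mm in front of the housing; the paddle is free from its top down to 34 mm above the table. It can be pinched from above with one finger in front and one behind.
- pointer_tip (a point): Tip of the thin steel pointer that sticks out sideways (tester's -y) from the foot of the paddle, 60.5 mm from the drawbar's centre line, 30.5 mm above the table; moves with the drawbar and has the same x in the tester's frame as the paddle's mid thickness.
- index_tip (a point): Tip of the index, a small dark saddle with a brass thumbscrew clamped on the aluminium scale rail beside the drawbar; the tip points at the drawbar, 30.5 mm above the table. The set mark: the pointer is level with it when both tips have the same x in the tester's frame, 30 to 52 mm of drawbar travel from rest. Axes as the tester's. The index stays clamped unless pushed very hard.
- piston_mid (a point): Middle of a loose white piston standing upright, 65 mm across, 103 mm high. Bystander.
- disc_mid (a point): Middle of a loose flat pale disc with a hole, 62 mm across, 12 mm thick. Bystander.
- tape_mid (a point): Middle of a loose roll of tape lying flat, 92 mm across, 19 mm high. Bystander.
- screwdriver_mid (a point): Middle of a loose screwdriver lying on the table, 160 mm long along its y axis, 25 mm thick. Bystander.

How it is judged:
By the outcome, as a careful person would: the job done as asked, in the order asked, and still so for the second after the job is handed in, while the arm keeps its last pose, push and grip.
It also fails if it takes over 48 s, if anything falls off the work surface, if the arm or the gripper's body presses on something with over 40 N, if the wrist force passes 120 N, or if a joint passes its speed limit or range.

## Working session

There is one attempt and no reset: what is moved stays moved. The work goes in short steps, Python scripts to look and compute and a tool call to move; the robot and the scene stay as the last step left them, time stands still between calls to the robot, and variables do not carry over. Pictures are saved under pics/ and viewed, and the job is handed in when it is done.

Besides the shell and the picture viewer there is one more tool, called after "Emit:" as name([rows], argument=value, ...), one row to a line, values as JSON. play_rows: Moves the arm, as the interface text tells. Its arguments: {"type":"object","properties":{"plan":{"type":"array","items":{"type":"array","items":{"type":"number"}}},"force":{"type":"number"}},"required":["plan"]}

```bash
mkdir -p pics; cat > h.py <<'E'
import numpy as np, cv2
from bench import r
from scipy.spatial.transform import Rotation as Ro
def shot(name,fn):
    o=r.get_obs(); p=r.grab_frame(name); p['obs']=o
    cv2.imwrite('pics/'+fn,p['pixels']); return p
def w(p,col,row,z=None,zz=None):
    f=200/np.tan(np.radians(p['vfov'])/2)
    d=np.array([(col-p['cx'])/f,(row-p['cy'])/f,1.])
    if 'R' in p: R=np.array(p['R']).T; c=-R@np.array(p['t'])
    else:
        T=np.array(p['tool_from_camera']); A=Ro.from_rotvec(p['obs']['orientation']).as_matrix()
        R=A@T[:3,:3]; c=A@T[:3,3]+np.array(p['obs']['tcp_pos'])
    d=R@d
    if zz is not None: return c+d*(zz-c[2])/d[2]   # intersect height
    if z is None: z=p['z_map'][int(row),int(col)]
    return c+d*z
def pin(p,l):
    return [(np.array(q['position'])*[640,400],round(q['conf'],2)) for q in r.pinpoint(p,l)[:2]]
E
python3 - <<'E'
from h import *
H=dict(paddle_grip=.098,pointer_tip=.0305,index_tip=.0305,drawer_front=.062,tester=0,piston_mid=.05,disc_mid=.006,tape_mid=.01,screwdriver_mid=.0125)
print(r.get_obs())
for c in ['top','side']:
    p=shot(c,c+'0.png')
    for l,h in H.items():
        for q,cf in pin(p,l): print(c,l,q.round(1),cf,w(p,*q,zz=h).round(4),w(p,*q).round(4))
E
```

```text
{'clock': 0.0, 'joints': array([ 1.02389129,  0.47782718,  0.02232979,  1.556459  , -0.01149611,
        1.10931723, -0.08308997]), 'qvel': array([-0.00151498, -0.00069988, -0.00025095,  0.00030951, -0.00116456,
       -0.00029487, -0.00116437]), 'tau': array([-1.01455626e-03, -5.96454477e+01,  1.60795771e+00, -2.81199807e+01,
        1.25427192e-02,  9.27262532e-03,  1.21506559e-05]), 'tcp_pos': array([ 0.28651985, -0.61052121,  0.23830418]), 'orientation': array([ 0.88110665,  1.38712028, -0.87964797]), 'contact_force': array([ 0.38371118, -0.12443776, -0.42588986]), 'moment': array([ 0.03878418,  0.00837079, -0.01921137]), 'grip_width': 0.08508645648762662}
top paddle_grip [323.5 207.4] 0.59 [ 0.5424 -0.0356  0.098 ] [ 0.5394 -0.0357  0.1147]
top pointer_tip [344.1 213.9] 0.51 [ 0.5367 -0.0924  0.0305] [ 0.5408 -0.0936  0.0049]
top index_tip [217.2 244.6] 0.64 [0.4482 0.2534 0.0305] [0.4491 0.2562 0.0197]
top index_tip [341.3 227. ] 0.46 [ 0.5002 -0.0848  0.0305] [ 0.5029 -0.0856  0.0096]
top drawer_front [285.7 166.5] 0.67 [0.6616 0.0698 0.062 ] [ 0.6797  0.0763 -0.0023]
top test
[... 490 characters left out ...]
 -0.0973  0.0075]
side index_tip [304.1 189.8] 0.37 [ 0.4855 -0.1084  0.0305] [ 0.4791 -0.1103  0.022 ]
side drawer_front [204.  197.2] 0.59 [ 0.625  -0.4045  0.062 ] [ 0.6316 -0.3994  0.0722]
side drawer_front [341.2 241. ] 0.58 [0.6677 0.0601 0.062 ] [0.6785 0.0615 0.0798]
side tester [311.3 238.7] 0.67 [ 0.6472 -0.0387  0.    ] [ 0.7061 -0.0228  0.0995]
side disc_mid [229.9 169. ] 0.67 [ 0.4472 -0.396   0.006 ] [ 4.427e-01 -3.988e-01  2.000e-04]
side disc_mid [415.6 256.5] 0.5 [0.6269 0.2906 0.006 ] [ 0.6218  0.2917 -0.0024]
side tape_mid [415.5 256.3] 0.89 [0.6289 0.2897 0.01  ] [ 0.6215  0.2912 -0.0021]
side screwdriver_mid [414.5 209.2] 0.5 [0.4525 0.2648 0.0125] [0.4592 0.2639 0.0213]
```

```bash
python3 - <<'E'
import cv2
a=cv2.imread('pics/top0.png');b=cv2.imread('pics/side0.png')
cv2.imwrite('pics/top0z.png',cv2.resize(a[130:280,180:400],(800,545),interpolation=cv2.INTER_CUBIC))
cv2.imwrite('pics/side0z.png',cv2.resize(b[130:290,200:440],(800,533),interpolation=cv2.INTER_CUBIC))
E
```

```text
(no output)
```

View pics/top0.png

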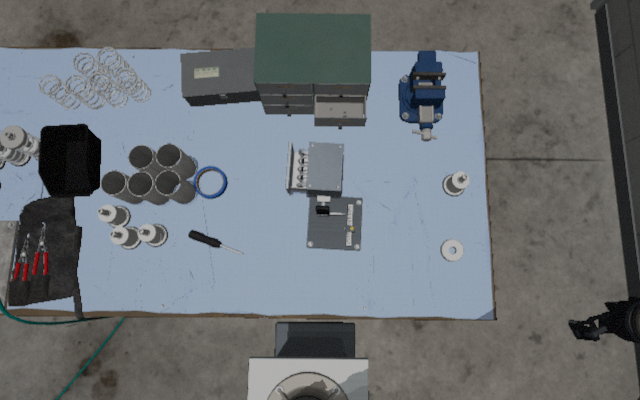

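View pics/top0z.png

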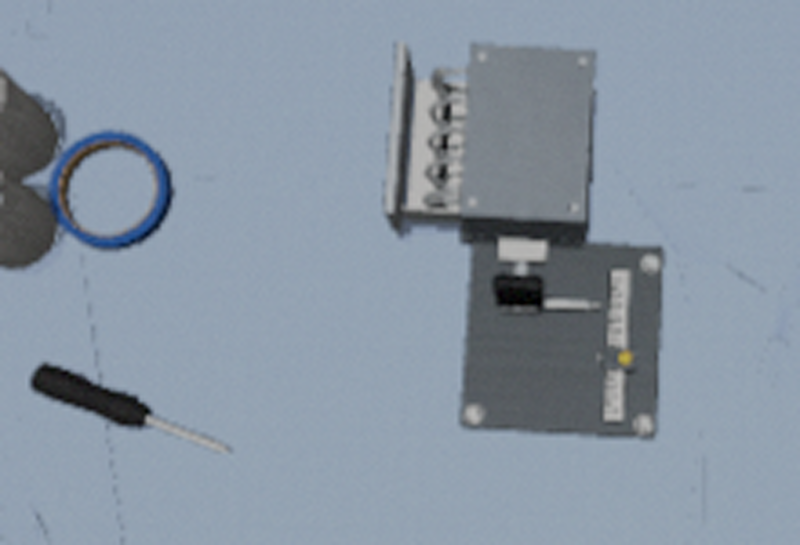

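View pics/side0.png

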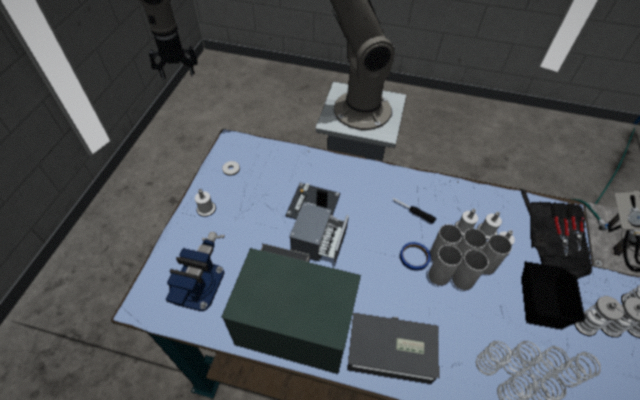

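View pics/side0z.png

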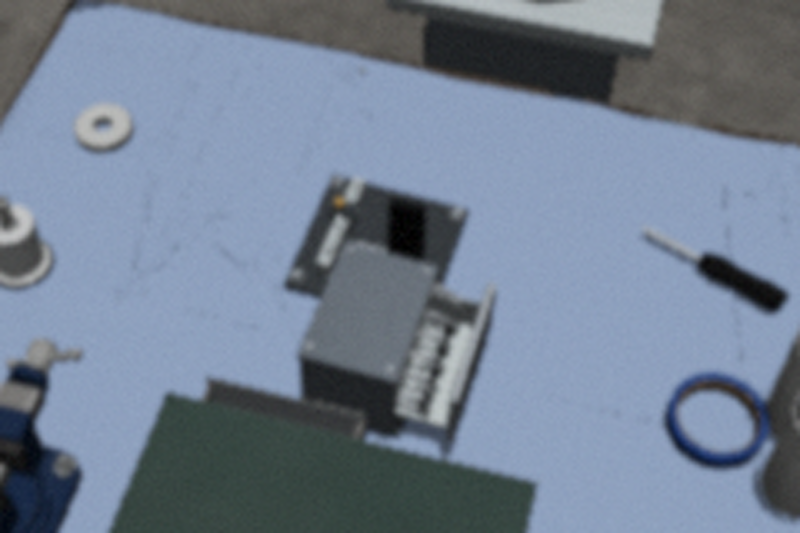

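The top view shows the tester almost unturned: housing top around (325,168), drawer panel at column 290, paddle at (322,210), pointer tip about (344,213), and brass index about (351,228). Next I measure yaw and edges from depth.

```bash
python3 - <<'E'
from h import *
p=shot('top','top1.png')
m=[]
for rr in range(130,255):
  for cc in range(270,370):
    m.append([rr,cc,*w(p,cc+0.0,rr+0.0)])
m=np.array(m)
def rect(s,n):
    q=m[s]; b=cv2.minAreaRect(q[:,2:4].astype(np.float32)*1000)
    print(n,len(q),b,q[:,4].mean()); print(cv2.boxPoints(b).round(1).tolist())
hz=m[:,4]
print(p['vfov'],np.array(p['R']).round(3).tolist(),p['t'])
rect((hz>.095)&(hz<.108)&(m[:,1]>306)&(m[:,0]<197),'housing')
rect((hz>.085)&(hz<.108)&(m[:,1]<299),'panel')
rect((hz>.105)&(hz<.125)&(m[:,0]>198),'paddle')
for l in ['drawer_front','drawbar','drawer','paddle_grip','tester']:
    for o in r.outline_of(p,l)[:2]:
        print(l,round(o['conf'],2),(np.array(o['bbox'])*[640,400,640,400]).round(1))
E
```

```text
51.56879624438314 [[0.011, -1.0, 0.002], [-0.983, -0.011, -0.183], [0.183, 0.0, -0.983]] [-0.04750131  0.55945444  1.07650212]
housing 1633 ((651.9732055664062, -36.7474479675293), (92.03564453125, 130.4506072998047), 87.20512390136719) 0.10228730372445671
[[584.5999755859375, -79.5], [714.9000244140625, -85.9000015258789], [719.4000244140625, 6.0], [589.0999755859375, 12.399999618530273]]
panel 165 ((655.9092407226562, 48.194034576416016), (33.28506088256836, 128.43223571777344), 87.94146728515625) 0.09699572570757767
[[591.0999755859375, 33.900001525878906], [719.5, 29.299999237060547], [720.7000122070312, 62.5], [592.2999877929688, 67.0999984741211]]
paddle 68 ((537.681396484375, -30.48291778564453), (12.332204818725586, 33.508636474609375), 0.6062164902687073) 0.11440378317629202
[[531.2999877929688, -13.800000190734863], [531.7000122070312, -47.29999923706055], [544.0, -47.20000076293945], [543.7000122070312, -13.699999809265137]]
drawer_front 0.8 [283.3 142.6 304.9 195.4]
drawbar 0.62 [313.  206.5 340.8 215.7]
drawer 0.72 [281.9 145.2 306.3 191.8]
paddle_grip 0.65 [343.7 226.1 356.2 233.7]
paddle_grip 0.57 [318.1 202.6 330.4 219.9]
```

```bash
python3 - <<'E'
from h import *
o=r.get_obs();print(o['clock'],Ro.from_rotvec(o['orientation']).as_matrix().round(3), r.finger_overhang)
E
```

```text
1.3 [[ 0.     0.905  0.425]
 [-0.     0.425 -0.905]
 [-1.    -0.     0.   ]] 0.008
```

Emit:
play_rows([
  [0, 0.01, 0.03, 0, 0.1],
  [-1, 0.03, 0.07, 0, 0.22],
  [-1, 0.05, 0.11, 0, 0.34],
  [-1, 0.07, 0.15, 0, 0.46],
  [-1, 0.09, 0.19, 0, 0.58],
  [-1, 0.11, 0.23, 0, 0.7],
  [-1, 0.13, 0.27, 0, 0.82],
  [-1, 0.15, 0.31, 0, 0.94],
  [-1, 0.17, 0.35, 0, 1.03],
  [-1, 0.19, 0.39, 0, 1.083],
], force=40)

```text
clock: 2.3
tcp_pos: [0.4774, -0.2196, 0.2397]
orientation: [0.036, 1.57, -0.037]
contact_force: [-0.1, -0.5, -0.1]
grip_width: -0.0005
```

Emit:
play_rows([
  [-1, 0.02, 0.04, 0, 0],
  [-1, 0.04, 0.08, 0, 0],
  [-1, 0.06, 0.12, 0, 0],
  [-1, 0.08, 0.16, 0, 0],
  [-1, 0.1, 0.2, 0, 0],
  [-1, 0.12, 0.24, 0, 0],
  [-1, 0.14, 0.28, 0, 0],
  [-1, 0.16, 0.31, 0, 0],
  [-1, 0.182, 0.334, 0, 0],
  [-1, 0.182, 0.334, 0, 0],
])

```text
clock: 3.3
tcp_pos: [0.6601, 0.1182, 0.2391]
orientation: [0.037, 1.57, -0.032]
contact_force: [-0.3, 0.2, 0.0]
grip_width: -0.0
```

Emit:
play_rows([
  [-1, 0, 0, -0.03, 0],
  [-1, 0, 0, -0.07, 0],
  [-1, 0, 0, -0.11, 0],
  [-1, 0, 0, -0.14, 0],
  [-1, 0, 0, -0.165, 0],
  [-1, 0, 0, -0.178, 0],
  [-1, 0, 0, -0.178, 0],
])

```text
clock: 4.0
tcp_pos: [0.6575, 0.1118, 0.0596]
orientation: [0.038, 1.574, -0.04]
contact_force: [0.7, -0.6, 0.4]
grip_width: 0.0002
```

```bash
python3 - <<'E'
from h import *
p=shot('side','s2.png'); q=shot('top','t2.png')
a=cv2.resize(p['pixels'][150:290,240:440],(640,448),interpolation=3)
b=cv2.resize(q['pixels'][120:260,250:390],(448,448),interpolation=3)
cv2.imwrite('pics/c2.png',cv2.resize(np.hstack([a,b]),(800,330)))
E
```

```text
(no output)
```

View pics/c2.png

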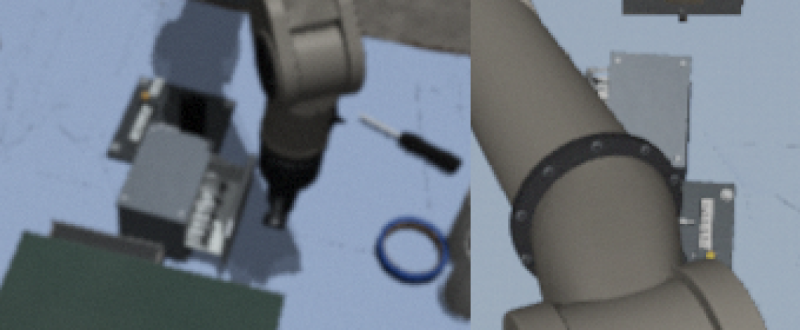

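The closed fingers stand beside the drawer panel without touching it, clear of tape and screwdriver. Now the push along the tester's -y.

Emit:
play_rows([
  [-1, -0.001, -0.01, 0, 0],
  [-1, -0.001, -0.02, 0, 0],
  [-1, -0.0015, -0.03, 0, 0],
  [-1, -0.002, -0.037, 0, 0],
  [-1, -0.002, -0.043, 0, 0],
  [-1, -0.0025, -0.049, 0, 0],
  [-1, -0.0025, -0.055, 0, 0],
  [-1, -0.003, -0.06, 0, 0],
  [-1, -0.003, -0.065, 0, 0],
  [-1, -0.0035, -0.068, 0, 0],
])

```text
clock: 5.1
tcp_pos: [0.6553, 0.0443, 0.0612]
orientation: [0.039, 1.57, -0.039]
contact_force: [1.1, 1.9, -0.3]
grip_width: 0.0003
```

Emit:
play_rows([
  [-1, 0, -0.003, 0, 0],
  [-1, 0, -0.006, 0, 0],
  [-1, 0, -0.009, 0, 0],
  [-1, -0.0005, -0.012, 0, 0],
  [-1, -0.0005, -0.012, 0, 0],
])

```text
clock: 5.6
tcp_pos: [0.655, 0.0376, 0.0614]
orientation: [0.04, 1.569, -0.032]
contact_force: [0.8, 10.5, -2.7]
grip_width: -0.0002
```

Emit:
play_rows([
  [-1, 0, -0.003, 0, 0],
  [-1, 0, -0.005, 0, 0],
  [-1, 0, -0.007, 0, 0],
  [-1, 0, -0.007, 0, 0],
])

```text
clock: 6.0
tcp_pos: [0.6546, 0.0286, 0.0613]
orientation: [0.039, 1.57, -0.035]
contact_force: [-0.8, 7.3, -1.0]
grip_width: 0.0
```

Emit:
play_rows([
  [-1, 0, -0.002, 0, 0],
  [-1, 0, -0.003, 0, 0],
  [-1, 0, -0.004, 0, 0],
])

```text
clock: 6.3
tcp_pos: [0.6546, 0.0286, 0.0614]
orientation: [0.041, 1.57, -0.029]
contact_force: [0.4, 16.6, -2.8]
grip_width: 0.0002
```

Emit:
play_rows([
  [-1, 0.001, 0.02, 0, 0],
  [-1, 0.002, 0.045, 0, 0],
  [-1, 0.002, 0.045, 0.04, 0],
  [-1, 0.002, 0.045, 0.085, 0],
  [-0.5, 0.002, 0.045, 0.13, 0],
  [0, 0, 0.035, 0.178, 0],
  [0, -0.03, 0.0, 0.178, 0],
  [0, -0.075, -0.02, 0.178, 0],
  [0, -0.11, -0.045, 0.178, 0],
  [0, -0.116, -0.054, 0.178, 0],
])

```text
clock: 7.3
tcp_pos: [0.5347, -0.0361, 0.239]
orientation: [0.039, 1.573, -0.045]
contact_force: [0.1, -0.9, 1.0]
grip_width: 0.0426
```

```bash
python3 - <<'E'
from h import *
p=shot('side','s3.png'); q=shot('top','t3.png'); k=shot('wrist','w3.png')
print(k['obs']['tcp_pos'],k['obs']['orientation'],k['obs']['grip_width'])
for l,hh in dict(paddle_grip=.098,pointer_tip=.0305,index_tip=.0305,drawer_front=.062).items():
    for x,cf in pin(k,l): print(l,x.round(1),cf,w(k,*x,zz=hh).round(4))
a=cv2.resize(p['pixels'][150:290,240:440],(640,448),interpolation=3)
b=cv2.resize(q['pixels'][120:260,250:390],(448,448),interpolation=3)
cv2.imwrite('pics/c3.png',cv2.resize(np.hstack([a,b]),(800,330)))
E
```

```text
[ 0.53807507 -0.03470131  0.23961859] [ 0.03999222  1.5701622  -0.04297671] 0.04254712479339218
paddle_grip [324.5 187.9] 0.94 [ 0.5431 -0.0332  0.098 ]
paddle_grip [321.2 227.4] 0.2 [ 0.5388 -0.0662  0.098 ]
pointer_tip [319.4 230.4] 0.97 [ 0.536  -0.0945  0.0305]
index_tip [282.5 231.3] 0.87 [ 0.4984 -0.0935  0.0305]
drawer_front [455.3 114.2] 0.97 [0.6566 0.016  0.062 ]
```

View pics/c3.png

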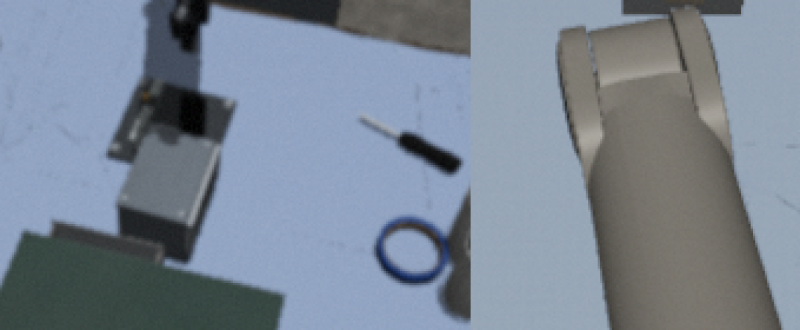

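View pics/w3.png

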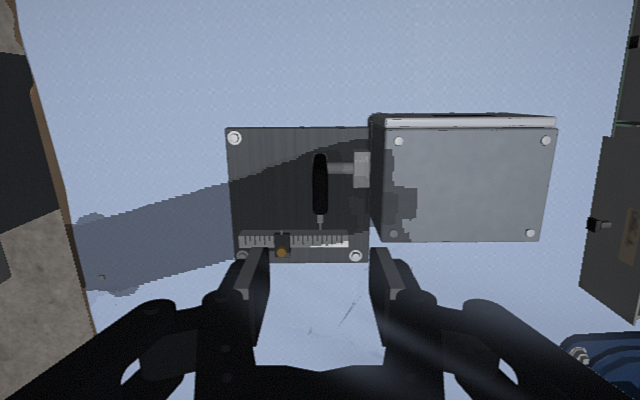

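Drawer is flush with the housing; the wrist view shows paddle at (320,185), pointer tip (320,230), index (282,235), so the pull is roughly 37 mm. Descending over the paddle half-open.

Emit:
play_rows([
  [0, 0, 0.003, -0.02, 0],
  [0, 0, 0.003, -0.05, 0],
  [0, 0, 0.003, -0.08, 0],
  [0, 0, 0.003, -0.105, 0],
  [0, 0, 0.003, -0.125, 0],
  [0, 0, 0.003, -0.14, 0],
  [0, 0, 0.003, -0.152, 0],
  [0, 0, 0.003, -0.152, 0],
])

```text
clock: 8.45
tcp_pos: [0.5382, -0.0286, 0.0859]
orientation: [0.038, 1.573, -0.038]
contact_force: [-0.1, -1.1, 0.1]
grip_width: 0.0431
```

```bash
python3 - <<'E'
from h import *
k=shot('wrist','w4.png'); print(k['obs']['tcp_pos'],k['obs']['contact_force'])
p=shot('side','s4.png')
a=cv2.resize(p['pixels'][150:270,270:370],(400,480),interpolation=3)
cv2.imwrite('pics/s4z.png',a)
E
```

```text
[ 0.53820963 -0.0286356   0.0858802 ] [-0.08995366 -1.09993636  0.1077693 ]
```

View pics/w4.png

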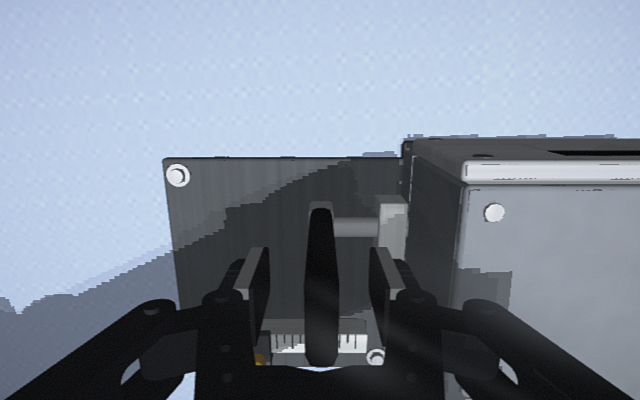

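The paddle (column 320) stands centred between the pads (265 / 372). Closing.

Emit:
play_rows([
  [-1, 0, 0, 0, 0],
  [-1, 0, 0, 0, 0],
  [-1, 0, 0, 0, 0],
  [-1, 0, 0, 0, 0],
  [-1, 0, 0, 0, 0],
  [-1, 0, 0, 0, 0],
], force=80)

```text
clock: 9.15
tcp_pos: [0.5391, -0.0291, 0.0883]
orientation: [0.038, 1.569, -0.039]
contact_force: [-3.0, 0.0, 5.0]
grip_width: 0.0107
```

Emit:
play_rows([
  [-1, -0.003, 0, 0, 0],
  [-1, -0.007, 0.0005, 0, 0],
  [-1, -0.012, 0.0005, 0, 0],
  [-1, -0.017, 0.001, 0, 0],
  [-1, -0.022, 0.001, 0, 0],
  [-1, -0.026, 0.0013, 0, 0],
  [-1, -0.029, 0.0015, 0, 0],
  [-1, -0.031, 0.0015, 0, 0],
  [-1, -0.031, 0.0015, 0, 0],
  [-1, -0.031, 0.0015, 0, 0],
])

```text
clock: 10.15
tcp_pos: [0.5103, -0.0277, 0.0883]
orientation: [0.039, 1.565, -0.038]
contact_force: [7.7, 0.2, -0.7]
grip_width: 0.0114
```

```bash
python3 - <<'E'
from h import *
k=shot('wrist','w5.png'); print(k['obs']['tcp_pos'],k['obs']['contact_force'],k['obs']['grip_width'])
p=shot('side','s5.png'); q=shot('top','t5.png')
for n,c in (('w',k),('s',p),('t',q)):
  for l in ['pointer_tip','index_tip']:
    for x,cf in pin(c,l):
        W=w(c,*x,zz=.0305); d=W[:2]-[.652,-.0367]
        print(n,l,x.round(1),cf,W.round(4),'tester',(d@[.9988,-.049]).round(4),(d@[.049,.9988]).round(4))
a=cv2.resize(p['pixels'][170:230,275:345],(400,343),interpolation=3)
b=cv2.resize(q['pixels'][190:250,300:370],(400,343),interpolation=3)
cv2.imwrite('pics/c5.png',np.hstack([a,b]))
E
```

```text
[ 0.51026477 -0.02768708  0.08834764] [ 7.65653237  0.19747243 -0.6721838 ] 0.011359791073944832
s pointer_tip [305.6 193.4] 0.6 [ 0.4989 -0.0994  0.0305] tester -0.1498 -0.0701
s index_tip [414.3 207.1] 0.56 [0.4579 0.2611 0.0305] tester -0.2084 0.2879
s index_tip [306.2 192.3] 0.49 [ 0.494  -0.0988  0.0305] tester -0.1548 -0.0697
```

View pics/c5.png

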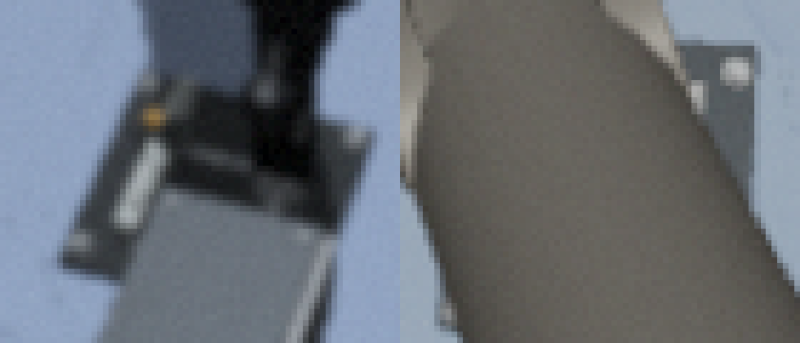

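View pics/w5.png

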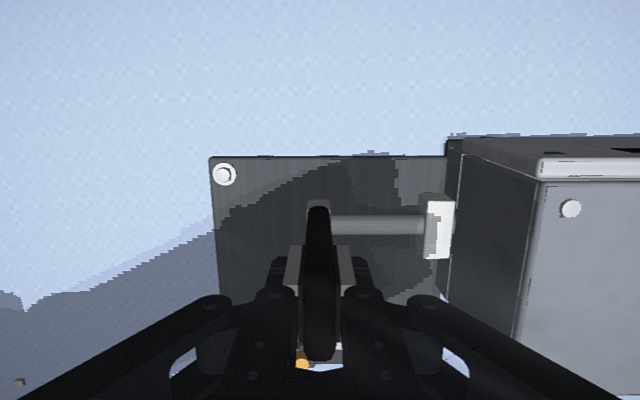

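```bash
python3 - <<'E'
import cv2
a=cv2.imread('pics/w3.png')[205:270,225:370]
cv2.imwrite('pics/w3z.png',cv2.resize(a,None,fx=5.5,fy=5.5,interpolation=cv2.INTER_NEAREST))
E
```

```text
(no output)
```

View pics/w3z.png

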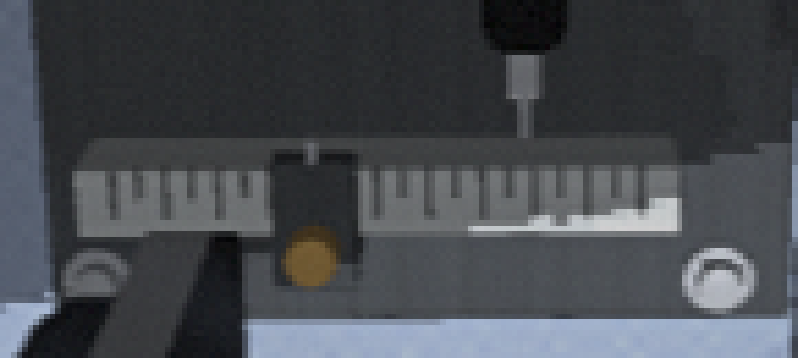

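```bash
python3 - <<'E'
from h import *
im=cv2.cvtColor(cv2.imread('pics/w3.png'),6).astype(float)
print(im[225:231,312:330].astype(int)); print(im[228:237,274:291].astype(int))
k=shot('wrist','w6.png'); print(k['obs']['tcp_pos'])
k['obs']=dict(tcp_pos=[.53808,-.03470,.23962],orientation=[.03999,1.57016,-.04298])
for a,b in ((319.9,229.5),(281.3,230.8)):
    d=w(k,a,b,zz=.0305)[:2]-[.652,-.0367]; print(d@[.9988,-.049],d@[.049,.9988])
E
```

```text
[[46 42 45 46 42 40 42 78 92 67 44 44 43 44 41 44 45 41]
 [46 45 43 43 42 41 45 75 89 66 44 44 45 45 44 42 44 46]
 [40 42 47 45 41 41 42 76 91 67 40 41 46 45 40 42 42 42]
 [41 46 43 41 42 43 41 77 90 66 44 43 40 42 42 43 43 44]
 [49 51 49 49 49 48 49 78 90 68 45 46 50 49 48 49 48 47]
 [64 65 65 67 63 65 64 65 66 65 61 64 65 63 66 65 67 65]]
[[ 38  42  41  41  40  43  43  43  42  44  44  41  42  41  41  43  45]
 [ 41  41  45  44  43  41  46  51  50  46  47  47  50  49  50  47  50]
 [ 65  67  69  66  65  66  73  74  67  64  65  66  66  66  64  64  66]
 [ 67  68  67  68  67  68  85 102  86  67  66  67  69  68  68  67  69]
 [ 54  46  45  43  50  47  66  94  77  48  46  46  47  46  48  57  65]
 [ 47  26  24  25  25  24  55  93  73  29  22  25  24  25  22  35  56]
 [ 42  28  29  33  33  34  59  81  62  34  32  35  36  28  29  38  59]
 [ 37  42  45  44  42  40  42  47  42  43  43  44  43  43  39  44  69]
 [ 43  44  45  43  43  41  38  37  41  41  43  43  43  45  41  61 101]]
[ 0.51034719 -0.02770425  0.0883659 ]
-0.11249283948489083 -0.06239791644926926
-0.15181932673078752 -0.06365927826179774
```

Emit:
play_rows([
  [-1, -0.003, 0, 0, 0],
  [-1, -0.006, 0.0003, 0, 0],
  [-1, -0.009, 0.0005, 0, 0],
  [-1, -0.011, 0.0005, 0, 0],
  [-1, -0.011, 0.0005, 0, 0],
  [-1, -0.011, 0.0005, 0, 0],
  [-1, -0.011, 0.0005, 0, 0],
])

```text
clock: 11.35
tcp_pos: [0.4997, -0.0272, 0.0883]
orientation: [0.039, 1.564, -0.038]
contact_force: [7.5, -0.9, -3.1]
grip_width: 0.0106
```

```bash
python3 - <<'E'
from h import *
k=shot('wrist','w7.png'); print(k['obs']['tcp_pos'],k['obs']['contact_force'],k['obs']['grip_width'])
ims=[]
for i in range(6):
    p=shot('side','s7.png'); ims.append(p['pixels'].astype(float))
m=np.mean(ims,0).astype(np.uint8); cv2.imwrite('pics/s7m.png',m)
np.savez('s7.npz',m=m,R=p['R'],t=p['t'],v=p['vfov'],cx=p['cx'],cy=p['cy'])
z=10
a=cv2.resize(m[175:215,280:345],None,fx=z,fy=z,interpolation=3)
# draw expected: predicted x' line of index at -.1518, and of pointer tip
def proj(X):
    f=200/np.tan(np.radians(p['vfov'])/2); c=np.array(p['R'])@X+p['t']; return np.array([c[0]/c[2]*f+p['cx'],c[1]/c[2]*f+p['cy']])
def T(x,y,h): return np.array([.652+.9988*x+.049*y,-.0367-.049*x+.9988*y,h])
for y in (-.0605,-.1,0): print(y,proj(T(-.1518,y,.0305)),proj(T(-.1418,y,.0305)))
cv2.imwrite('pics/s7z.png',np.clip(a.astype(float)*1.5,0,255).astype(np.uint8))
E
```

```text
[ 0.4997017  -0.02723823  0.08834877] [ 7.49814233 -0.9460302  -3.07439895] 0.010622583789360618
-0.0605 [308.50374898 193.6642135 ] [307.55990086 195.91190129]
-0.1 [297.40114402 190.74904839] [296.41637436 192.97397561]
0 [325.71798988 198.1840856 ] [324.83845892 200.46729221]
```

View pics/s7z.png

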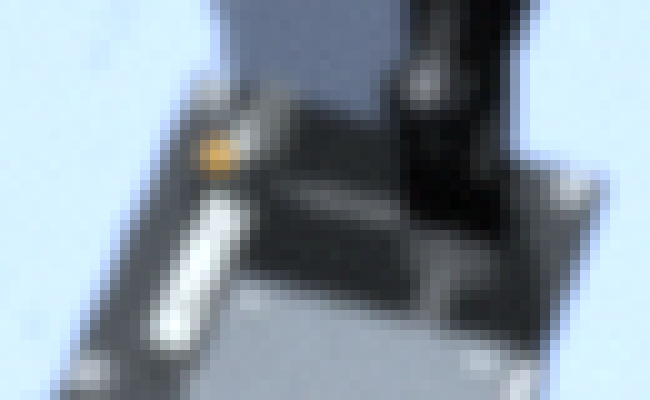

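View pics/w7.png

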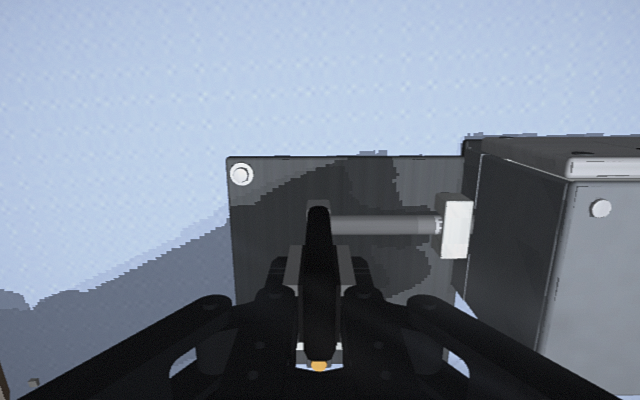

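```bash
python3 - <<'E'
from h import *
k=shot('wrist','w8.png'); im=k['pixels'].astype(float); print(k['cx'],k['cy'],k['obs']['tcp_pos'],k['obs']['contact_force'])
br=(im[...,2]-im[...,0]>60); ys,xs=np.where(br[340:390,290:350]); print(len(xs),xs.mean()+290,xs.min()+290,xs.max()+290,ys.mean()+340)
for y in range(362,369): print(k['z_map'][y,310:330].round(3))
def tx(W): d=W[:2]-[.652,-.0367]; return d@[.9988,-.049],d@[.049,.9988],W[2]
print('brass',tx(w(k,xs.mean()+290,ys.mean()+340)))
# paddle top by depth
P=[]
for y in range(200,360):
  for x in range(295,345):
    if k['z_map'][y,x]>0:
      W=w(k,x,y)
      if .108<W[2]<.122: P.append(tx(W))
P=np.array(P); print(len(P),np.percentile(P,[2,50,98],axis=0).round(4))
o=cv2.imread('pics/w3.png').astype(float); b3=(o[...,2]-o[...,0]>50); ys,xs=np.where(b3[240:262,260:300]); print('w3 brass',len(xs),xs.mean()+260,ys.mean()+240)
cv2.imwrite('pics/w8z.png',cv2.resize(k['pixels'][200:385,270:370],None,fx=3.2,fy=3.2,interpolation=0))
E
```

```text
318.8945130894154 200.51139881627284 [ 0.49971993 -0.02717268  0.08834207] [ 7.59223204 -0.99020761 -3.12405203]
138 318.4130434782609 311 326 365.19565217391306
[0.221 0.218 0.219 0.217 0.218 0.217 0.217 0.217 0.218 0.218 0.218 0.217
 0.218 0.218 0.217 0.217 0.219 0.226 0.227 0.227]
[0.219 0.218 0.218 0.217 0.217 0.218 0.218 0.218 0.218 0.217 0.217 0.217
 0.218 0.218 0.218 0.218 0.219 0.228 0.227 0.228]
[0.218 0.219 0.217 0.219 0.218 0.217 0.217 0.218 0.217 0.217 0.218 0.218
 0.218 0.219 0.217 0.218 0.219 0.226 0.229 0.228]
[0.227 0.219 0.218 0.218 0.219 0.219 0.218 0.218 0.218 0.218 0.218 0.218
 0.218 0.218 0.218 0.218 0.227 0.227 0.228 0.229]
[0.228 0.218 0.219 0.218 0.218 0.218 0.219 0.218 0.218 0.218 0.219 0.218
 0.219 0.219 0.219 0.218 0.227 0.229 0.228 0.228]
[0.228 0.229 0.218 0.218 0.217 0.218 0.218 0.218 0.219 0.219 0.219 0.219
 0.219 0.218 0.218 0.219 0.23  0.228 0.229 0.228]
[0.267 0.267 0.219 0.22  0.219 0.219 0.218 0.219 0.219 0.219 0.219 0.218
 0.219 0.22  0.219 0.266 0.268 0.268 0.267 0.268]
brass (np.float64(-0.15211283728335268), np.float64(-0.08333946297979743), np.float64(0.040247365887540604))
3922 [[-0.1596 -0.0158  0.1091]
 [-0.1523  0.0036  0.1147]
 [-0.145   0.0161  0.1182]]
w3 brass 53 281.0566037735849 252.24528301886792
```

View pics/w8z.png

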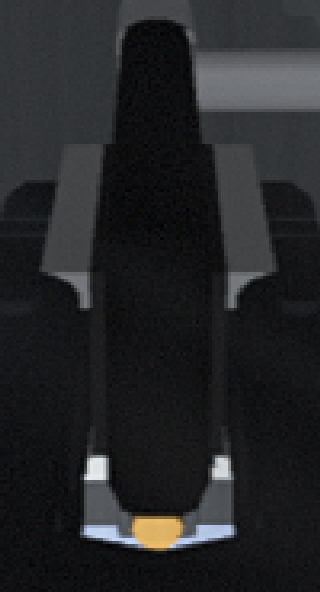

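```bash
python3 - <<'E'
from h import *
k=shot('wrist','w9.png')
def tx(W): d=W[:2]-[.652,-.0367]; return d@[.9988,-.049],d@[.049,.9988],W[2]
for x in (590,610,630):
  print([tuple(np.round(tx(w(k,x,y)),4)[1:]) for y in range(145,190,4)])
print(k['obs']['tcp_pos'],k['obs']['contact_force'],k['obs']['clock'])
E
```

```text
[(np.float64(0.0526), np.float64(0.0644)), (np.float64(0.0525), np.float64(0.0764)), (np.float64(0.053), np.float64(0.0908)), (np.float64(0.0523), np.float64(0.0956)), (np.float64(0.0509), np.float64(0.0957)), (np.float64(0.0497), np.float64(0.0973)), (np.float64(0.0483), np.float64(0.0971)), (np.float64(0.0466), np.float64(0.0963)), (np.float64(0.0453), np.float64(0.0967)), (np.float64(0.0446), np.float64(0.1002)), (np.float64(0.0435), np.float64(0.1017)), (np.float64(0.0422), np.float64(0.1022))]
[(np.float64(0.0526), np.float64(0.0646)), (np.float64(0.0526), np.float64(0.077)), (np.float64(0.0525), np.float64(0.0873)), (np.float64(0.0522), np.float64(0.0952)), (np.float64(0.0509), np.float64(0.096)), (np.float64(0.0497), np.float64(0.0969)), (np.float64(0.0484), np.float64(0.0977)), (np.float64(0.0469), np.float64(0.0974)), (np.float64(0.0452), np.float64(0.0966)), (np.float64(0.0446), np.float64(0.1)), (np.float64(0.0434), np.float64(0.1013)), (np.float64(0.0424), np.float64(0.1028))]
[(np.float64(0.0525), np.float64(0.0632)), (np.float64(0.0525), np.float64(0.0764)), (np.float64(0.0525), np.float64(0.0871)), (np.float64(0.0521), np.float64(0.0942)), (np.float64(0.0512), np.float64(0.0974)), (np.float64(0.0497), np.float64(0.0972)), (np.float64(0.0484), np.float64(0.0979)), (np.float64(0.0468), np.float64(0.0973)), (np.float64(0.0454), np.float64(0.0972)), (np.float64(0.0444), np.float64(0.0995)), (np.float64(0.0435), np.float64(0.1017)), (np.float64(0.0419), np.float64(0.1011))]
[ 0.49973235 -0.02720046  0.08836058] [ 8.94109672 -0.97329079 -1.52083072] 11.75
```

View pics/w9.png

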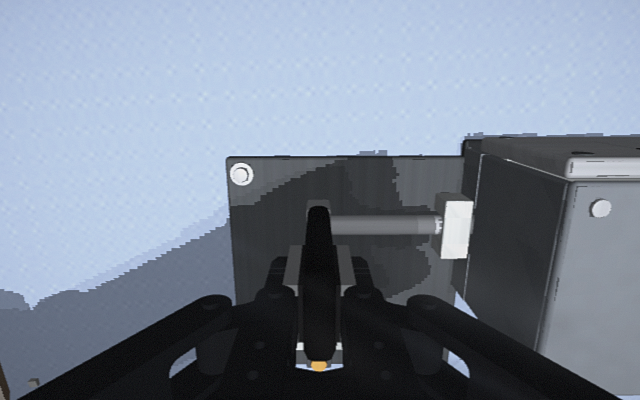

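The panel is flush against the housing with no gap, 8 mm out from its edge. The thumbscrew (319,366) lines up with the paddle (319,210), and the TCP is steady. Handing in.

```bash
python3 -c "
from h import *
print(r.hand_in()); o=r.get_obs(); print(o['tcp_pos'],o['clock'])"
```

```text
the job is handed in; nothing more can be done
None
the job is handed in; nothing more can be done
```

I pushed the spring drawer home, then pinched the drawbar handle at 80 N and pulled it out about 39.5 mm. I handed in at about 11.8 s with the handle still gripped.

**Drawer:** The push force peaked around 10 N at the detent, then the drawer moved in the last 9 mm. A further 4 mm of commanded push gave no movement and about 17 N, so it is against its stop. Wrist-camera depth puts the panel tight against the housing: its outer face is about 8 mm beyond the housing edge, which is the panel's own thickness.

**Pointer:** These are positions along the tester's x axis:

| Item | x (mm) |
|---|---|
| Paddle middle (same x as the pointer) | -152.3 |
| Index thumbscrew | -152.1 |
| Index tip (measured before the pull) | -151.8 |

The arm held steady, with the spring pulling at roughly 8–9 N.

**What I could not check as well:**
- **Pointer tip:** The gripper hid it from the wrist camera after the pull, so its final position comes from the paddle and index measurements. The coarser side view, at about 4 mm per pixel, was consistent with this.
- **Network points:** The trained networks' points for the pointer and index were off by a few mm in the side and top views. I used my own readings from the wrist image instead.
- **Loose parts:** The arm's path kept clear of them and of the index, but I did not re-measure their positions at the end.

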